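# Feed one glaze test tile from the roller lane and square it into the bay corner

### The arm

A 6-joint arm with a two-finger parallel gripper is mounted at the origin on a cart in front of the work surface, level with it; the furniture and walls round the work are solid. World frame = base frame: x ahead of the robot, y to its left, z up, the work surface at z = 0. Lengths are in m, angles in rad, forces in N, time in s.
With the tool pointing down it reaches from about 0.35 to 0.8 m from the base axis. Payload 7.3 kg.
Tool frame: the origin (TCP) lies at the very end of the fingers, on their centre line; the grasp point (between the pads) lies 19 mm behind it; z points along the fingers, y is the line along which they close (so a half turn about z gives the same grasp; the last joint's range is limited). The gripper opens to 85 mm and grips with 20 to 120 N. Pads are 22 mm wide; open, the fingers measure 114 mm over their backs; the gripper's body (76 mm by 85 mm) begins 54 mm behind the grasp point. The pads swing forward as they close: fully open they stand 13 mm farther back than shut.
Start: joints at [1.009, 0.342, 1.524, -0, 1.275, -0.146], TCP at [0.212, 0.48, 0.231] pointing down, gripper open.
Joint ranges: [-2.53, 2.53], [-0.77, 2.02], [0.04, 2.7], [-1, 4.14], [0.28, 2.66], [-3.11, 3.11]. Speed limits (rad/s): [2.57, 2.57, 3.14, 3.14, 3.14, 3.14].

### API

Orientations are given as [roll, pitch, yaw] about the fixed x, y, z axes, in that order (R = Rz(yaw) Ry(pitch) Rx(roll)).
In Python, from bench import bot, command_gripper, telemetry, eyes gives the robot as it stands. Calls block until the motion is done:
- bot.move_ptp(position, orientation): joint-space move of the TCP to a pose.
- bot.servo_line(position, rotation=None, vel=0.15, guard=None): straight line of the TCP; rotation=None keeps the orientation; vel is the mean speed in m/s. With guard (N) it stops when the force on the tool has changed by that much, and returns True; else False.
- bot.move_j(angles): joint-space move.
- command_gripper(opening, strength=None): opening from 0.0 (shut) to 1.0 (fully open); strength is the grip in N (None keeps the last); returns when the fingers have stopped.
- bot.pause(seconds).
- bot.ik(position, orientation): joint angles nearest the present ones, or None.
- telemetry.sense(): the state.
- eyes.camera(name): name is "scene" or "side" or "wrist"; returns (picture, depth): 384x512x3 uint8, red, green, blue; 384x512 float32, m along the optical axis (not along the pixel's ray), 0 where there is no reading.
- eyes.calibration(name): a dict with "vertical_fov" (degrees; the focal length in pixels is half the picture's height over the tangent of half this angle, whatever the lens; pixels are square), "cx", "cy" (the principal point, pixels), "T" (4x4, takes a point from camera to world coordinates). Camera axes: x right, y down, z forward; pixel columns grow to the right and rows downward; lengths in m; the calibration is good to about 2 mm. A picture is of the moment at which its call begins: read the wrist's pose just before it. calibration takes no time and is no camera call; for the wrist camera it gives the pose at the moment of the call.
A pose or a line that the arm cannot do raises bot.Unreachable and nothing moves.
- bot.hand_in(): hands the job in; it is judged then, once.
The state is a dict: "t": time; "joint_pos": joint angles; "qvel": joint speeds; "joint_torque": joint torques, N m; "tool_pos": TCP position; "eef_rot": TCP orientation; "ft_force": force on the tool from outside, world axes, zero at the start; "torque": the same for the moment, N m; "gripper_width": opening from 0.0 (shut) to 1.0 (fully open); "grip_force": force on a finger pad.
Only numpy, scipy, OpenCV 4.12 (cv2) and the standard library are available. Lean on these libraries where they do the work, as an engineer would, in place of code of your own. Each camera call takes 0.05 s, during which the arm holds its last target. There are 200 camera calls.

### The job

Pick up the little brass-footed wooden pusher and, touching the tiles with nothing but the pusher, slide the front test tile sideways out of the roller lane into the white bay, so that the tiles behind it roll forward to the lane stop. Nudge the tile gently, without lifting or tipping it, until it sits square in the bay's corner, touching both the long fence and the yellow end stop. Then stand the pusher upright on the bare worktop, let go, and leave the jars and the pot where they are.

Things in the scene. Friction and masses are not known exactly. Their poses are not given: they have to be found in the camera images.
- rack: Fixed aluminium flow rack. Origin on the worktop, z up, x (level) uphill along the lane, y to the left of the lane. The roller lane with the tiles is on the left; a white bay plate lies to the right (-y) of the lane's front end. Lane and bay share one plane, the deck, that falls 12 degrees towards -x.
- deck: The rack's tilted plane, 35 mm above the rack's origin. Origin mid lane, on roller-top level, at the inner face of the yellow lane stop (y -19 to 27, top z 12 mm); x uphill, y left as the rack's, z square to it. Rollers turn freely, y +-18 mm. Lane guides (13 mm high) are slippery and start at x=49 mm: the front tile is open at both sides; left of it nothing is higher than z=-3 mm.
- bay (a point): Point in the bay on the inner face of the long fence, at roller-top level: deck frame (-18, -80, 0) mm, axes as the deck's. Fence: y -22 to -180, top z 12 mm; its face is 18 mm farther downhill than the lane stop. Bay plate: deck x -20 to 72, y -24 to -180, top z -1 mm. A tile has its origin at deck x=22 mm at the lane stop, and at deck x=4 mm at the fence.
- end_stop: Fixed yellow bar across the bay, forming the square corner with the fence; 10 mm thick, top 28 mm over the deck with its knob, from the fence to deck x=48 mm. Level frame parallel to the rack's, with its x and z; its y is that of the bar's inner (+y) face, 115 to 155 mm right of mid lane. A tile touching it has its origin at y=+17 mm here.
- tile_a: Front L-shaped glaze test tile, pale green face, about 35 g: base 34 (x) by 45 (y) by 5 mm, and a 5 mm thick upright 50 mm high across its +y end. Origin at the underside: sides x=+-17, upright's front face y=22 and back face y=17, free end of the base y=-23. In the lane +y points downhill, upright at the lane stop. Centre of mass at y=9: pushed far from there it turns.
- tile_b: Second test tile, blue face, same shape, behind tile_a, 45 mm uphill. It rolls forward by itself once tile_a has gone.
- tile_c: Third test tile, tan face, same shape, behind tile_b.
- pusher: Loose upright pusher, 160 g, 126 mm high, standing on its brass foot. Origin at the centre of the underside, z up its length. Foot 28 (x) by 22 (y) by 26 mm high; wooden shank 20 (x) by 16 (y) mm from there to the top: grasp it across y by its top 35 mm, from above.
- jar_cream: Bystander: cream glaze jar with white lid, diameter 56, height 68 mm, origin at the underside. Leave alone.
- jar_blue: Bystander: blue glaze jar with white lid, diameter 56, height 68 mm, origin at the underside. Leave alone.
- pot: Bystander: white pot, diameter 73, height 96 mm, origin at the underside. Leave alone.
Things that resemble listed ones, but are neither listed nor needed, are in the scene too. What is shaped like the tile_b but purple is not meant.

How it is judged:
By the outcome, as a careful person would: the job done as asked, in the order asked, and still so for the second after the job is handed in, with the robot touching nothing.
It also fails if it takes over 61 s, if anything falls off the work surface, if the arm or the gripper's body presses on something with over 40 N, if the wrist force passes 120 N, or if a joint passes its speed limit or range.

## Working session

There is one attempt and no reset: what is moved stays moved. The work goes in short steps, each a Python script; the robot and the scene stay as the last script left them, time stands still between calls to the robot, and variables do not carry over. Pictures are saved under pics/ and viewed, at most 10 in all, crops included, and the job is handed in when it is done.

```bash
ls; mkdir -p pics
python3 - <<'E'
from bench import bot, telemetry, eyes
import cv2, numpy as np
for n in ("scene","side"):
    p,d=eyes.camera(n); c=eyes.calibration(n)
    cv2.imwrite(f"pics/{n}0.png",p[:,:,::-1]); np.savez(f"{n}0.npz",p=p,d=d,**c)
    print(n,c, (d>0).mean())
print(telemetry.sense()["t"])
E
```

```text
pics
scene {'vertical_fov': 51.54957103036924, 'cx': 256.71928776380304, 'cy': 194.81974036256108, 'T': array([[ 0.60960514, -0.55627338,  0.56474906, -0.01650768],
       [-0.79243597, -0.40907186,  0.45244386, -0.5080559 ],
       [-0.02065953, -0.72333957, -0.69018334,  0.79321162],
       [ 0.        ,  0.        ,  0.        ,  1.        ]])} 0.9960886637369791
side {'vertical_fov': 50.3140394595448, 'cx': 252.46010316786064, 'cy': 193.81304914011034, 'T': array([[-0.9980992 , -0.04344497,  0.04370949,  0.50912542],
       [-0.05971675,  0.50654508, -0.860143  ,  0.85476481],
       [ 0.01522806, -0.86111823, -0.50817663,  0.5860417 ],
       [ 0.        ,  0.        ,  0.        ,  1.        ]])} 0.9959665934244791
0.1
```

View pics/scene0.png

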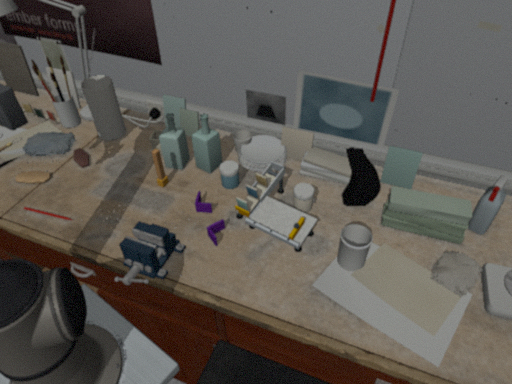

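View pics/side0.png

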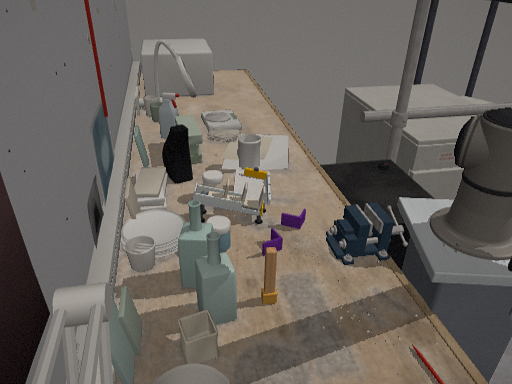

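Scene view: the rack is at about (275,208), with its tiles in the lane around (258,190), white bay at (283,220), and yellow end stop at (296,228). The pusher is at (158,168), with two purple decoy tiles at (203,205) and (215,232). The side view has the pusher at (269,275) and the rack at (235,195). Next: rough positions, then an enlarged crop of both.

```bash
cat > h.py <<'E'
import numpy as np, cv2
def pts(p,d,c):
    f=p.shape[0]/2/np.tan(np.radians(float(c["vertical_fov"]))/2)
    v,u=np.mgrid[:p.shape[0],:p.shape[1]]
    P=np.stack([(u-c["cx"])/f*d,(v-c["cy"])/f*d,d],-1)
    return P@c["T"][:3,:3].T+c["T"][:3,3]
def load(n):
    z=np.load(n); return z["p"],z["d"],z
E
python3 - <<'E'
from h import *
for n,pix in (("scene",dict(push_top=(156,153),push_foot=(162,184),stop=(241,210),bayc=(283,218),end=(296,228),knob=(300,220),lane=(265,185),jarb=(230,168),jarc=(303,188),pot=(354,232),bottle=(206,125))),("side",dict(push_top=(269,251),foot=(269,297),end=(256,174),bay=(255,188),lanestop=(262,209)))):
    p,d,c=load(n+"0.npz"); X=pts(p,d,c)
    for k,(u,v) in pix.items(): print(n,k,X[v,u].round(3))
    np.save(n+"X.npy",X)
p,_,_=load("scene0.npz"); q,_,_=load("side0.npz")
a=cv2.resize(p[130:260,140:330],None,fx=4,fy=4,interpolation=3)[:,:,::-1]
cv2.imwrite("pics/c1.png",a[:600])
b=cv2.resize(q[155:315,180:320],None,fx=3.7,fy=3.7,interpolation=3)[:,:,::-1]
cv2.imwrite("pics/c2.png",b)
E
```

```text
scene push_top [0.5   0.259 0.122]
scene push_foot [0.493 0.256 0.013]
scene stop [ 0.529 -0.016  0.04 ]
scene bayc [ 0.571 -0.122  0.041]
scene end [ 0.55  -0.175  0.057]
scene knob [ 0.574 -0.171  0.062]
scene lane [ 0.619 -0.029  0.07 ]
scene jarb [0.62  0.096 0.068]
scene jarc [ 0.671 -0.117  0.069]
scene pot [ 0.613 -0.299  0.068]
scene bottle [0.649 0.204 0.155]
side push_top [0.507 0.273 0.124]
side foot [0.503 0.277 0.016]
side end [ 0.552 -0.168  0.047]
side bay [ 0.551 -0.106  0.037]
side lanestop [0.528 0.006 0.042]
```

View pics/c1.png

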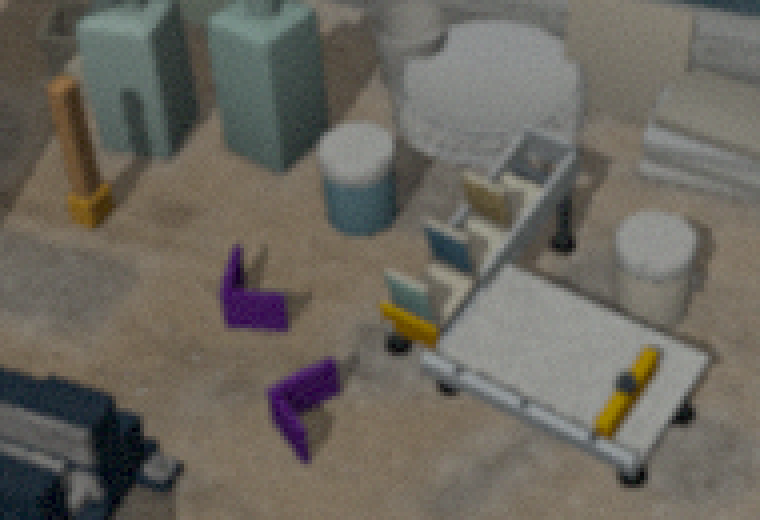

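The crop confirms it. The brass-footed pusher (80,150 in the crop) is the only one. In the lane, tile_a is pale green at the yellow stop, with blue and tan behind it. The purple L pieces lie on the worktop and aren't wanted. Next I'll take precise wrist views.

Run:
```python
from bench import bot, telemetry, eyes
import cv2, numpy as np
from h import *
print(telemetry.sense()["eef_rot"])
for n,pos in (("wr",[0.53,-0.09,0.30]),("wp",[0.46,0.25,0.30])):
    bot.move_ptp(pos,[np.pi,0,0]); bot.pause(0.2)
    c=eyes.calibration("wrist"); p,d=eyes.camera("wrist")
    cv2.imwrite(f"pics/{n}.png",p[:,:,::-1]); np.savez(n+".npz",p=p,d=d,**c)
    s=telemetry.sense(); print(n,s["t"],s["tool_pos"],s["eef_rot"],s["joint_pos"]); print(c["T"].round(3))
```

```text
[-3.14022751e+00 -2.19231977e-04  2.72575145e+00]
wr 2.6917 [ 0.53005479 -0.08951855  0.29998027] [-3.14157439e+00  3.98643521e-05  9.57809851e-04] [-3.09916095e-01  3.22251856e-01  1.36303937e+00  5.23159884e-06
  1.45634497e+00  1.25992183e+00]
[[ 0.002 -0.96  -0.282  0.602]
 [-1.    -0.001 -0.002 -0.09 ]
 [ 0.001  0.282 -0.96   0.442]
 [ 0.     0.     0.     1.   ]]
wp 4.25 [0.4604679  0.24920789 0.29995909] [ 3.14149718e+00  1.53862868e-05 -1.53382809e-03] [ 3.49675874e-01  2.95112980e-01  1.40147569e+00 -8.50214757e-05
  1.44505127e+00  1.92201669e+00]
[[-0.001 -0.96  -0.282  0.533]
 [-1.     0.002 -0.001  0.249]
 [ 0.001  0.282 -0.96   0.442]
 [ 0.     0.     0.     1.   ]]
```

```bash
python3 -c "
import cv2,numpy as np
a=[cv2.imread(f'pics/{n}.png') for n in ('wr','wp')]
cv2.imwrite('pics/w.png',cv2.resize(np.hstack(a),(800,300),interpolation=cv2.INTER_AREA))"
```

```text
(no output)
```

View pics/w.png

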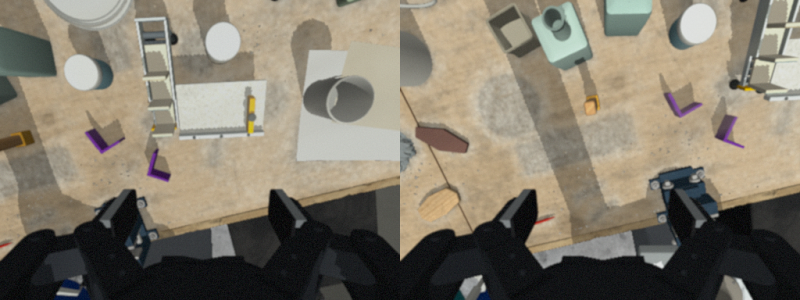

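The wrist views show the rack (left pane) with lane at (158,75), plate at (218,105), and end stop at (251,115). The pusher is in the right pane at (592,104). I'll enlarge both.

Run:
```python
from h import *
p,d,c=load("wr.npz");q,e,c2=load("wp.npz")
a=cv2.resize(p[20:190,165:355],None,fx=3.3,fy=3.3,interpolation=3)   # rack
b=cv2.resize(q[105:160,215:275],None,fx=2.8,fy=2.8,interpolation=3)
im=np.zeros((561,800,3),np.uint8); im[:,:627]=a; im[:b.shape[0],630:630+b.shape[1]]=b[:, :170]
cv2.imwrite("pics/crop2.png",im[:,:,::-1])
# pusher
X=pts(q,e,c2); sub=X[95:165,205:285]; m=(sub[...,2]>0.008)&(sub[...,2]<0.14)
hsv=cv2.cvtColor(q,cv2.COLOR_RGB2HSV)[95:165,205:285]; m&=(hsv[...,1]>90)
n,l,st,ce=cv2.connectedComponentsWithStats(m.astype(np.uint8)); k=1+st[1:,4].argmax(); m=l==k; P=sub[m]; print(st[k])
for lo,hi in((.118,.135),(.02,.03),(.008,.03),(.03,.118)):
    s=P[(P[:,2]>lo)&(P[:,2]<hi)]
    if len(s)>5: print(lo,len(s),s.min(0).round(4),s.max(0).round(4),np.median(s,0).round(4),cv2.minAreaRect((s[:,:2]*1000).astype(np.float32)))
# bay plate plane: grid of white pts
X=pts(p,d,c); print("bay depth pts"); 
hs=cv2.cvtColor(p,cv2.COLOR_RGB2HSV)
m=(X[...,2]>.028)&(X[...,2]<.058)&(hs[...,1]<40)&(X[...,0]>.5)&(X[...,0]<.65)&(X[...,1]<-.05)&(X[...,1]>-.19)
n,l,st,ce=cv2.connectedComponentsWithStats(m.astype(np.uint8)); k=1+st[1:,4].argmax(); P=X[l==k]; print(st[k])
A=np.c_[P[:,:2],np.ones(len(P))]; w=np.linalg.lstsq(A,P[:,2],rcond=None)[0]
r=P[:,2]-A@w; P=P[abs(r)<.003]; A=np.c_[P[:,:2],np.ones(len(P))]; w=np.linalg.lstsq(A,P[:,2],rcond=None)[0]
print(w,"slope",np.degrees(np.arctan(np.hypot(*w[:2]))),"dir",np.degrees(np.arctan2(w[1],w[0])), np.std(P[:,2]-A@w))
print(cv2.minAreaRect((P[:,:2]*1000).astype(np.float32)))
# yellow
m=(hs[...,0]>15)&(hs[...,0]<35)&(hs[...,1]>130)&(X[...,1]<.04)&(X[...,1]>-.2)
n,l,st,ce=cv2.connectedComponentsWithStats(m.astype(np.uint8))
for k in range(1,n):
    if st[k,4]>25: s=X[l==k]; print("yel",st[k],ce[k],np.median(s,0).round(4),cv2.minAreaRect((s[:,:2]*1000).astype(np.float32)))
```

```text
[ 30  26  21  27 429]
0.118 258 [0.4944 0.2576 0.1183] [0.5151 0.2753 0.1271] [0.5054 0.2663 0.1248] ((504.5782775878906, 266.3992004394531), (19.92554473876953, 15.949405670166016), 10.495109558105469)
0.02 96 [0.4926 0.2545 0.0208] [0.5194 0.2789 0.03  ] [0.5139 0.2601 0.0248] ((504.60546875, 266.31146240234375), (27.86155128479004, 22.003995895385742), 10.218612670898438)
0.008 102 [0.4926 0.2545 0.0092] [0.5194 0.2789 0.03  ] [0.5139 0.2601 0.0246] ((504.6182556152344, 266.3179931640625), (27.854970932006836, 22.031803131103516), 10.114917755126953)
0.03 69 [0.4991 0.2572 0.0331] [0.5152 0.2729 0.1177] [0.5135 0.2602 0.0811] ((509.6335144042969, 262.037841796875), (21.258989334106445, 8.986894607543945), 47.22350311279297)
bay depth pts
[ 230  102  106   77 6620]
[ 0.19264623  0.00749476 -0.06899577] slope 10.91228166720534 dir 2.2279262583216783 0.0009892757917962505
((565.8616943359375, -119.95194244384766), (90.72145080566406, 144.58599853515625), 2.9958012104034424)
yel [318 125   8  20 132] [321.79545455 134.46212121] [ 0.5731 -0.1718  0.0622] ((590.6616821289062, -137.43328857421875), (95.45953369140625, 23.953866958618164), 62.55710220336914)
yel [317 155   8  16 107] [320.22429907 162.54205607] [ 0.5339 -0.1738  0.0537] ((534.7481079101562, -174.6497802734375), (21.87668228149414, 9.585765838623047), 6.055446624755859)
```

View pics/crop2.png

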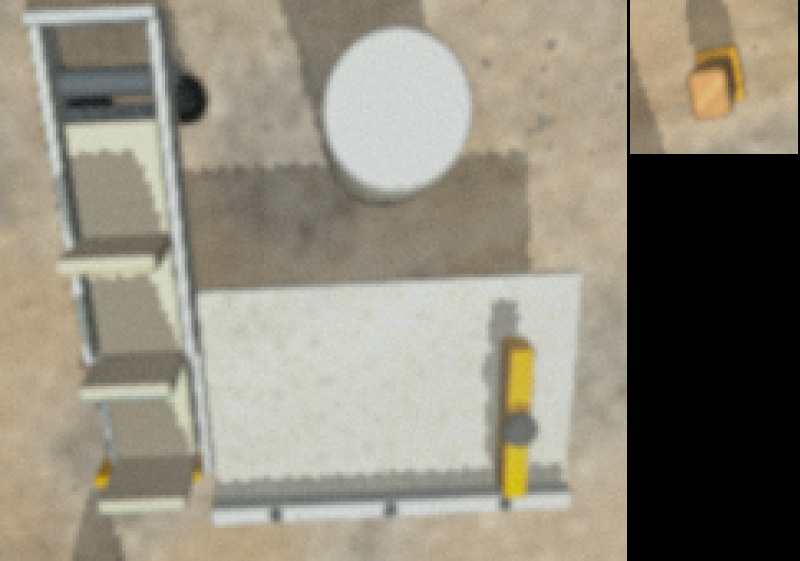

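The depth is clean: the pusher is at (0.5046, 0.2663) with yaw 10.2°, and the rack yaw is about 3°. Now the deck origin and end stop from plate, tile and bar edges.

Run:
```python
from h import *
p,d,c=load("wr.npz"); X=pts(p,d,c)*1000
hs=cv2.cvtColor(p,cv2.COLOR_RGB2HSV)
sx,sy=lambda u:u/3.3+165,lambda v:v/3.3+20
def reg(u0,v0,u1,v1): return X[int(sy(v0)):int(sy(v1))+1,int(sx(u0)):int(sx(u1))+1]
def edge(A,axis,which,zmin,zmax):
    # per line along axis, outermost point in z band
    out=[]
    for L in (A if axis==1 else A.transpose(1,0,2)):
        s=L[(L[:,2]>zmin)&(L[:,2]<zmax)]
        if len(s): out.append(s[0] if which==0 else s[-1])
    return np.array(out)
def fit(E,dep):  # dep: index expressed as linear fn of other
    i=1-dep; w=np.polyfit(E[:,i],E[:,dep],1); r=E[:,dep]-np.polyval(w,E[:,i]); k=abs(r)<1.5; w=np.polyfit(E[k,i],E[k,dep],1); return w,k.sum()
A=reg(215,250,480,330); E=edge(A,0,0,25,70); w,n=fit(E,0); print("plate uphill edge: yaw",-np.degrees(np.arctan(w[0])),"x at y=-100",np.polyval(w,-100),n,"z",np.median(E[:,2]))
A=reg(545,290,600,470); E=edge(A,1,1,25,70); w,n=fit(E,1); print("plate right edge: yaw",np.degrees(np.arctan(w[0])),"y at x=560",np.polyval(w,560),n)
A=reg(440,340,552,400); T=A.reshape(-1,3); s=T[(T[:,2]>50)]; print("bar upper", s.min(0),s.max(0),np.median(s,0),len(s))
A=reg(440,345,550,490)
for which in (0,1):
    E=edge(A,1,which,49,63); w,n=fit(E,1); print("bar",which,"yaw",np.degrees(np.arctan(w[0])),"y at x=545",np.polyval(w,545),n)
for nm,b in dict(a=(80,450,205,515),b=(70,340,200,402),c=(50,225,180,278)).items():
    T=reg(*b); m=T[...,2]>77+ (0 if nm=='a' else 8 if nm=='b' else 16); s=T[m]; print(nm,len(s),s.min(0).round(1),s.max(0).round(1),cv2.minAreaRect(s[:,:2].astype(np.float32)))
A=reg(205,480,580,535); E=edge(A,0,1,30,60); w,n=fit(E,0); print("fence outer: yaw",-np.degrees(np.arctan(w[0])),"x at y=-100",np.polyval(w,-100),n,"z",np.median(E[:,2]))
# plane fit on plate interior
T=reg(230,310,460,450).reshape(-1,3); Aa=np.c_[T[:,:2],np.ones(len(T))]; w=np.linalg.lstsq(Aa,T[:,2],rcond=None)[0]; print("plane",w,np.degrees(np.arctan(w[0])),"z at (560,-100)",w@[560,-100,1])
```

```text
plate uphill edge: yaw 2.896166195397834 x at y=-100 609.6035896798649 81 z 47.040860539045546
plate right edge: yaw 3.0710172395807076 y at x=560 -200.39825795234879 56
bar upper [ 563.51498961 -178.19364783   50.09934034] [602.02935365 -89.5547653  441.8652612 ] [ 576.3221947  -171.72988627   61.53256872] 171
bar 0 yaw 3.0736575966134536 y at x=545 -169.6217302512796 43
bar 1 yaw 6.138971880655892 y at x=545 -178.2400619236422 20
a 160 [522.6 -89.6  77.2] [602.   -6.3 441.9] ((555.0950927734375, -55.197853088378906), (25.153825759887695, 113.5789794921875), 41.30756759643555)
b 189 [567.3 -89.6  85.1] [602.   -4.3 441.9] ((580.7879638671875, -48.4050178527832), (14.616064071655273, 91.45684051513672), 18.222808837890625)
c 204 [602.  -89.6  93. ] [620.3  -2.2 441.9] ((612.811279296875, -46.3534049987793), (88.18077087402344, 12.433138847351074), 84.01229095458984)
fence outer: yaw 3.01064842299229 x at y=-100 512.0875954804955 107 z 40.92804559025787
plane [ 3.73383950e-01  3.65710896e-02 -1.67754262e+02] 20.474824815270647 z at (560,-100) 37.68364115510181
```

```bash
cat >> h.py <<'E'
from scipy.spatial.transform import Rotation as Ro
PSI=np.radians(3.0); RD=Ro.from_euler("ZY",[PSI,-np.radians(12)])
O=np.append(Ro.from_euler("z",PSI).apply([533.2,-49.7,0])[:2],35)   # deck origin, mm world
def todeck(X): return (X-O)@RD.as_matrix()
E
python3 - <<'E'
from h import *
print(O)
p,d,c=load("wr.npz"); D=todeck(pts(p,d,c)*1000); D[d<=0]=np.nan
hs=cv2.cvtColor(p,cv2.COLOR_RGB2HSV)
def box(n,x,y,z):
    m=(D[...,0]>x[0])&(D[...,0]<x[1])&(D[...,1]>y[0])&(D[...,1]<y[1])&(D[...,2]>z[0])&(D[...,2]<z[1]); s=D[m]
    print(n,len(s),np.percentile(s,[1,50,99],axis=0).round(1).tolist())
box("a top",(-12,15),(-25,25),(46,55))
box("b top",(33,60),(-25,25),(46,55))
box("c top",(78,105),(-25,25),(46,55))
box("plate",(0,70),(-130,-30),(-6,4))
for x in (5,20,40,60): box(f"plate x{x}",(x-3,x+3),(-130,-30),(-6,4))
box("fence top",(-40,-14),(-130,-30),(9,16))
box("bar",(-15,46),(-170,-140),(8,40))
box("bar inner",(0,40),(-152,-140),(3,20))
E
```

```text
[535.07036496 -21.72635601  35.        ]
a top 122 [[-1.8, -17.7, 46.4], [2.3, -1.8, 48.9], [4.6, 15.1, 50.8]]
b top 146 [[43.8, -17.7, 46.2], [47.3, -1.1, 48.9], [49.7, 15.1, 50.7]]
c top 168 [[88.6, -18.0, 46.4], [91.8, -1.6, 48.9], [94.6, 15.1, 50.7]]
plate 3594 [[0.8, -129.1, -3.4], [37.1, -80.2, -1.6], [69.4, -31.0, 0.1]]
plate x5 271 [[2.1, -129.8, -3.2], [5.0, -79.7, -1.6], [7.9, -31.7, 0.0]]
plate x20 292 [[17.1, -129.5, -3.0], [20.0, -79.5, -1.5], [22.9, -30.9, -0.0]]
plate x40 310 [[37.1, -129.1, -3.6], [40.1, -81.0, -1.7], [42.9, -31.3, 0.2]]
plate x60 338 [[57.1, -128.7, -3.2], [60.0, -80.3, -1.6], [62.9, -31.1, 0.1]]
fence top 375 [[-26.1, -129.1, 9.1], [-21.7, -79.8, 11.4], [-18.0, -30.7, 13.1]]
bar 403 [[-14.2, -158.6, 8.7], [18.3, -151.8, 20.4], [44.9, -147.0, 27.2]]
bar inner 83 [[0.7, -151.7, 3.7], [22.4, -148.3, 14.6], [39.5, -147.9, 20.0]]
```

The deck model fits the tiles, plate and fence within about 1 mm, and the bar's inner face is at deck y ≈ -148. Next: grasp, lift, carry, and push to a checkpoint just past the lane.

```bash
cat >> h.py <<'E'
H=93.0   # TCP above pusher underside, mm
RT=(RD*Ro.from_euler("x",np.pi)); EUL=RT.as_euler("xyz")
PX,PY,PYAW=.5046,.2663,np.radians(10.2)
def dk(x,y,z): # TCP (m) with pusher underside centre at deck x,y,z (mm)
    return (O+RD.apply([x,y,z+H]))/1000
def snap(n,cam="wrist"):
    from bench import eyes
    c=eyes.calibration(cam); p,d=eyes.camera(cam); np.savez(n+".npz",p=p,d=d,**c); cv2.imwrite(f"pics/{n}.png",p[:,:,::-1])
    D=todeck(pts(p,d,c)*1000); D[d<=0]=np.nan; return p,D
E
python3 - <<'E'
from bench import bot, telemetry, eyes, command_gripper
from h import *
g=[np.pi,0,PYAW]
bot.move_ptp([PX,PY,.20],g)
bot.servo_line([PX,PY,H/1000],vel=.12)
print(telemetry.sense()["tool_pos"])
command_gripper(0,60)
s=telemetry.sense(); print(s["tool_pos"],s["gripper_width"],s["grip_force"],s["ft_force"])
bot.servo_line([PX,PY,.22],vel=.15)
s=telemetry.sense(); print(s["gripper_width"],s["ft_force"],s["t"])
bot.move_ptp(dk(17,45,70),EUL)
bot.servo_line(dk(17,45,1.5),vel=.08)
s=telemetry.sense(); print(s["tool_pos"],dk(17,45,1.5),s["ft_force"],s["t"])
snap("s1")
snap("s1s","side")
a=cv2.imread("pics/s1.png"); b=cv2.resize(cv2.imread("pics/s1s.png")[150:246,190:318],(512,384),interpolation=2)
cv2.imwrite("pics/v1.png",cv2.resize(np.hstack([a,b]),(800,300)))
E
```

```text
[0.50519991 0.26653567 0.09404032]
[0.5047691  0.26644388 0.09317748] 0.175341259765745 58.90425682067871 [-0.05939271 -0.05968719  0.90301863]
0.17741190606256704 [-0.32481227  0.14215388 -1.83948683] 7.4417
[0.52999859 0.02305177 0.1314139 ] [0.52970024 0.02305396 0.13096945] [ 0.48422767  0.32709665 -1.38277722] 9.4167
```

View pics/v1.png

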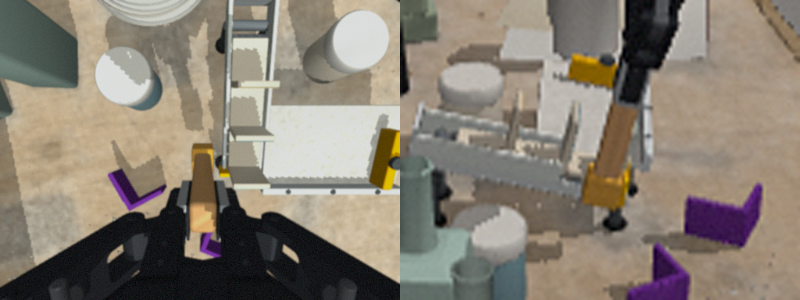

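Both panes show the pusher held parallel to the deck normal, its foot (left pane 203,160) beside tile_a (250,165) with the lane clear. Pushing to the checkpoint now.

Run:
```python
from bench import bot, telemetry
from h import *
p,d,c=load("s1.npz"); D=todeck(pts(p,d,c)*1000); hs=cv2.cvtColor(p,cv2.COLOR_RGB2HSV)
m=(D[...,1]>27)&(D[...,1]<70)&(D[...,2]>0)&(D[...,2]<29)&(hs[...,1]>110)&(abs(D[...,0]-17)<25)
print("foot",m.sum(),np.percentile(D[m],[2,98],axis=0).round(1).tolist())
print(bot.servo_line(dk(17,30,1.5),vel=.06,guard=8))
print(bot.servo_line(dk(17,-36,1.5),vel=.035,guard=8))
s=telemetry.sense(); print(s["tool_pos"],s["ft_force"],s["t"])
bot.pause(.5)
snap("s2")
cv2.imwrite("pics/v2.png",cv2.resize(cv2.imread("pics/s2.png")[60:270,150:450],(800,560),interpolation=2))
```

```text
foot 428 [[9.8, 34.5, 7.7], [31.6, 55.0, 27.8]]
False
False
[ 0.53399573 -0.05774045  0.13102471] [-0.72880988 -0.72807888 -1.44603734] 11.95
```

View pics/v2.png

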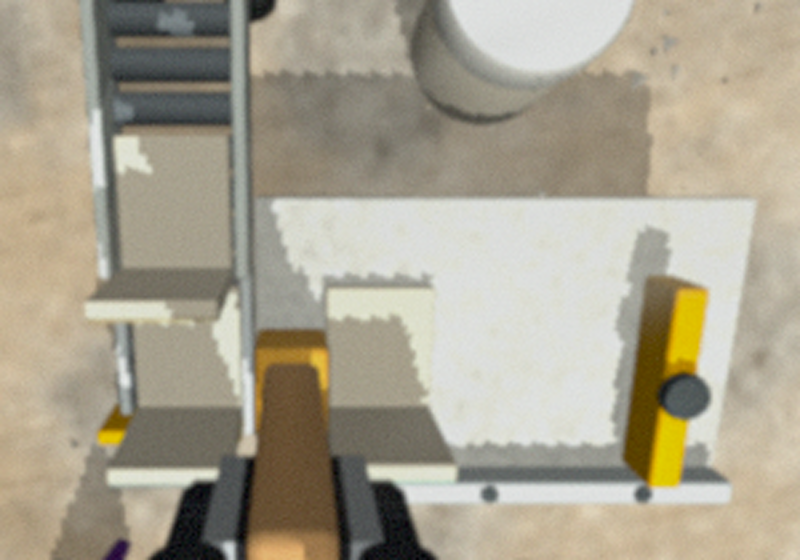

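tile_a (395,390) is square in the bay beside the foot (290,370), and tiles b and c have rolled to the stop. Continuing towards the end stop, then measuring.

```bash
cat >> h.py <<'E'
def tile(D,y0,y1):
    m=(D[...,1]>y0)&(D[...,1]<y1)&(D[...,2]>44.5)&(D[...,2]<52)&(D[...,0]>-30)&(D[...,0]<25); s=D[m]
    print("upright top",len(s),np.percentile(s,[2,50,98],axis=0).round(1).tolist(),cv2.minAreaRect(s[:,:2].astype(np.float32)))
    m=(D[...,1]>y0)&(D[...,1]<y1)&(D[...,2]>1)&(D[...,2]<7)&(D[...,0]>8)&(D[...,0]<60); s=D[m]
    if len(s): print("base",len(s),np.percentile(s,[2,50,98],axis=0).round(1).tolist())
E
python3 - <<'E'
from bench import bot, telemetry
from h import *
p,d,c=load("s2.npz"); tile(todeck(pts(p,d,c)*1000),-90,-48)
print(bot.servo_line(dk(17,-91,1.5),vel=.035,guard=8))
s=telemetry.sense(); print(s["ft_force"],s["t"])
p,D=snap("s3"); tile(D,-145,-100)
E
```

```text
upright top 288 [[-1.2, -80.5, 45.0], [2.7, -69.5, 48.1], [4.7, -57.2, 49.5]] ((1.7084860801696777, -68.83189392089844), (24.62699317932129, 6.482034683227539), 89.21363067626953)
base 1613 [[8.8, -80.4, 2.1], [27.2, -64.7, 3.6], [44.2, -48.9, 5.0]]
False
[ 1.09691546  0.54915945 -1.91895783] 14.225
upright top 290 [[-1.1, -135.6, 44.9], [2.7, -124.3, 48.1], [4.7, -112.2, 49.6]] ((1.465875267982483, -123.83709716796875), (6.962185859680176, 24.544015884399414), 0.6283851861953735)
base 1645 [[8.9, -135.5, 2.2], [27.3, -119.5, 3.7], [44.2, -103.3, 5.1]]
```

Run:
```python
from bench import bot, telemetry
from h import *
for q in ((17,-85),(67,-85),(67,-120)): bot.servo_line(dk(*q,1.5),vel=.07)
bot.pause(.2)
print(bot.servo_line(dk(47,-120,1.5),vel=.03,guard=6))
f0=telemetry.sense()["ft_force"]
print(bot.servo_line(dk(39,-120,1.5),vel=.015,guard=3))
s=telemetry.sense(); print(f0,s["ft_force"],todeck(s["tool_pos"]*1000),s["t"])
bot.servo_line(dk(46,-120,1.5),vel=.04)
p,D=snap("s4"); tile(D,-145,-95)
```

```text
False
True
[-0.2415794  -0.13230682 -1.44274941] [1.64432196 0.1498771  0.00340339] [  39.96319322 -120.03140602   94.47233499] 17.5917
upright top 2 [[-18.2, -131.9, 48.0], [-18.0, -120.4, 48.3], [-17.8, -109.0, 48.7]] ((-18.00875473022461, -120.42095947265625), (23.8555908203125, 0.0), 91.11495208740234)
base 176 [[16.6, -135.9, 1.9], [23.2, -112.0, 3.6], [59.7, -102.3, 6.7]]
```

Run:
```python
from bench import bot, telemetry
from h import *
for q in ((54,-120),(54,-80),(-2.5,-80)): bot.servo_line(dk(*q,1.5),vel=.07)
bot.pause(.2)
print(bot.servo_line(dk(-2.5,-97,1.5),vel=.03,guard=6))
f0=telemetry.sense()["ft_force"]
print(bot.servo_line(dk(-2.5,-108,1.5),vel=.015,guard=3))
s=telemetry.sense(); print(f0,s["ft_force"],todeck(s["tool_pos"]*1000),s["t"])
bot.servo_line(dk(-2.5,-88,1.5),vel=.05)
p,D=snap("s5"); tile(D,-147,-108)
cv2.imwrite("pics/v5.png",cv2.resize(cv2.imread("pics/s5.png")[60:270,150:450],(800,560),interpolation=2))
```

```text
False
True
[-0.09443215  0.96479124 -1.37142371] [ 1.35784594  0.28953778 -1.24288638] [  -3.08155811 -102.90062481   94.08441289] 21.3333
upright top 425 [[-19.2, -146.2, 44.9], [-15.4, -130.2, 48.1], [-13.1, -114.3, 49.5]] ((-16.256032943725586, -130.3947296142578), (6.877612113952637, 33.16099548339844), 0.5881738662719727)
base 878 [[8.5, -146.5, 2.2], [17.4, -130.3, 3.5], [26.4, -114.3, 4.8]]
```

View pics/v5.png

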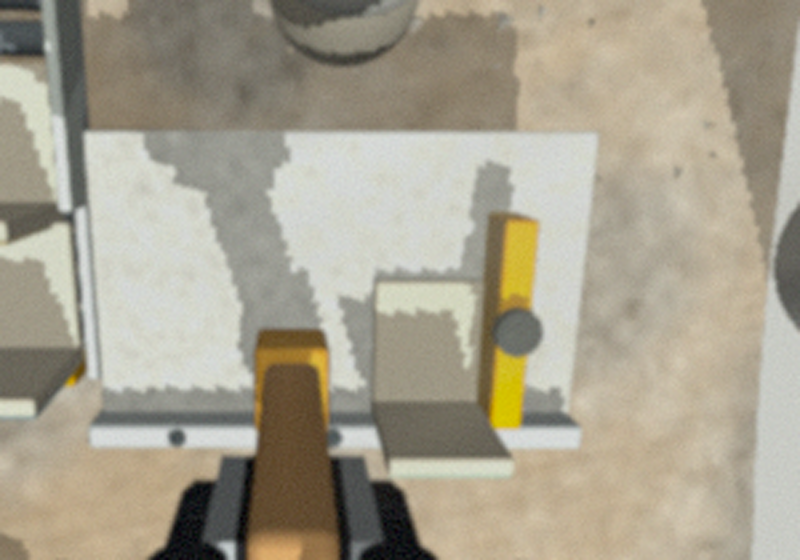

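The tile sits square at the fence (435,370), but there may be a gap of 1–3 mm to the yellow bar (485,330). I'll measure it in the same image.

Run:
```python
from h import *
p,d,c=load("s5.npz"); D=todeck(pts(p,d,c)*1000)
for v in (168,174,180,186,192,198):
    r=D[v,322:338]; print(v,[f"{a[1]:.1f}/{a[2]:.1f}" for a in r], r[0,0].round(0))
    print(p[v,322:338].sum(1).tolist())
```

```text
168 ['-139.9/3.7', '-140.9/3.0', '-141.4/4.3', '-142.1/5.0', '-143.6/2.1', '-144.1/3.3', '-144.9/3.5', '-146.0/2.5', '-146.6/3.4', '-147.5/3.1', '-148.0/4.5', '-148.1/7.2', '-147.9/11.3', '-147.9/14.1', '-147.7/17.6', '-147.9/20.0'] 24.0
[628, 616, 603, 601, 549, 477, 461, 450, 435, 365, 292, 254, 256, 262, 293, 341]
174 ['-140.1/4.4', '-141.0/4.1', '-141.8/4.3', '-142.8/3.5', '-143.9/2.2', '-144.3/4.1', '-145.4/3.1', '-145.8/4.7', '-147.0/3.4', '-148.0/2.7', '-148.1/5.7', '-148.2/8.5', '-148.0/12.1', '-148.0/15.3', '-147.7/19.0', '-148.3/19.7'] 19.0
[607, 609, 625, 628, 603, 577, 488, 431, 409, 306, 261, 251, 251, 252, 278, 293]
180 ['-140.6/3.3', '-141.8/2.0', '-142.6/2.3', '-143.0/4.2', '-144.0/3.3', '-144.9/3.2', '-145.6/3.6', '-146.2/4.8', '-147.3/3.6', '-147.7/5.3', '-147.7/8.7', '-147.7/11.5', '-148.0/13.5', '-146.7/21.1', '-146.8/23.7', '-147.1/25.4'] 14.0
[592, 616, 608, 626, 579, 495, 458, 425, 372, 280, 243, 252, 246, 233, 230, 228]
186 ['-140.7/4.7', '-141.8/3.4', '-142.5/4.2', '-143.5/3.3', '-144.1/4.4', '-145.1/3.7', '-146.0/3.5', '-146.7/4.1', '-148.1/2.0', '-147.9/6.0', '-148.0/8.9', '-147.7/13.0', '-148.0/15.0', '-146.5/23.3', '-146.6/25.7', '-147.0/26.9'] 9.0
[541, 593, 616, 571, 485, 447, 441, 408, 318, 266, 230, 256, 236, 244, 276, 314]
192 ['-141.3/3.4', '-141.9/4.5', '-142.8/4.1', '-143.9/3.3', '-144.5/4.1', '-145.2/4.9', '-146.5/3.1', '-147.2/3.8', '-88.1/236.1', '-148.1/6.7', '-148.0/10.1', '-147.8/14.0', '-147.8/17.0', '-148.3/18.1', '-148.3/20.9', '-149.4/19.9'] 3.0
[454, 496, 557, 595, 574, 490, 442, 397, 296, 240, 249, 256, 268, 316, 398, 433]
198 ['-141.3/4.9', '-142.5/3.6', '-143.2/4.1', '-143.8/5.0', '-144.9/4.0', '-145.7/4.3', '-146.4/5.0', '-147.8/2.6', '-148.0/5.5', '-148.3/7.3', '-147.9/12.0', '-147.9/15.1', '-148.1/17.3', '-148.4/19.3', '-148.7/21.0', '-150.0/19.3'] -2.0
[439, 458, 492, 492, 457, 438, 414, 361, 285, 252, 246, 272, 304, 359, 413, 446]
```

Depth runs continuously from the base (z≈3.5) into the bar face at y=-148, so the tile is touching. I'll do one gentle confirming press each way and then re-measure.

Run:
```python
from bench import bot, telemetry
from h import *
def press(a,b):
    bot.servo_line(dk(*a,1.5),vel=.03); bot.pause(.3); f0=telemetry.sense()["ft_force"]
    g=bot.servo_line(dk(*b,1.5),vel=.012,guard=3.5); s=telemetry.sense()
    print(g,RD.inv().apply(s["ft_force"]-f0).round(2),todeck(s["tool_pos"]*1000).round(2),s["t"])
for q in ((-2.5,-80),(54,-80),(54,-129)): bot.servo_line(dk(*q,1.5),vel=.08)
press((44,-129),(38,-129))
for q in ((54,-129),(54,-80),(-2.5,-80)): bot.servo_line(dk(*q,1.5),vel=.08)
press((-2.5,-99),(-2.5,-107))
bot.servo_line(dk(-2.5,-85,1.5),vel=.05)
p,D=snap("s6"); tile(D,-147.5,-108)
```

```text
True [2.9  0.71 0.85] [  40.05 -129.19   94.5 ] 24.9167
True [0.57 1.45 0.05] [  -3.05 -103.09   94.12] 28.425
upright top 426 [[-19.2, -146.5, 44.9], [-15.4, -130.6, 48.1], [-13.1, -114.2, 49.7]] ((-16.25527572631836, -130.4947967529297), (33.48921585083008, 6.694055080413818), 89.97762298583984)
base 883 [[8.4, -146.5, 2.1], [17.7, -130.4, 3.5], [26.3, -114.3, 4.9]]
```

Run:
```python
from bench import bot, telemetry, command_gripper
from h import *
bot.servo_line(dk(-2.5,-85,115),vel=.12)
g=[np.pi,0,PYAW]
bot.move_ptp([PX,PY,.22],g)
bot.servo_line([PX,PY,.100],vel=.08); bot.pause(.3)
print(bot.servo_line([PX,PY,.0915],vel=.012,guard=4)); s=telemetry.sense(); print(s["tool_pos"],s["ft_force"])
command_gripper(.55); bot.pause(.3)
bot.servo_line([PX,PY,.24],vel=.1)
bot.move_ptp([.45,.10,.32],[np.pi,0,0]); bot.pause(.2)
s=telemetry.sense(); print(s["t"])
p,D=snap("s7"); snap("s7s","side"); 
a=cv2.imread("pics/s7.png"); b=cv2.imread("pics/s7s.png")[130:322,160:416]
cv2.imwrite("pics/v7.png",cv2.resize(np.hstack([a,cv2.resize(b,(512,384))]),(800,300)))
```

```text
True
[0.50451923 0.26629435 0.0931472 ] [-0.61240334  0.68675132  5.02959115]
37.3333
```

View pics/v7.png

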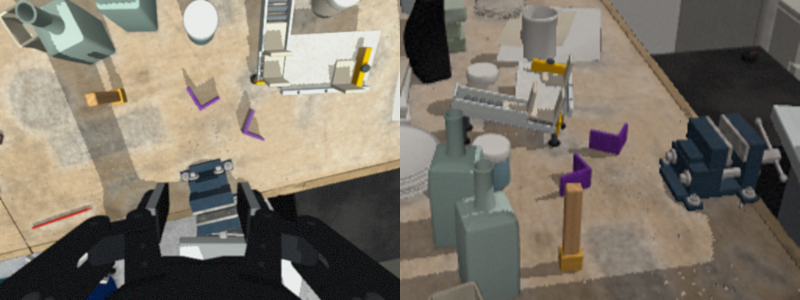

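The pusher stands upright and released (right pane 571,230), tile_a is in the corner (left pane 345,75), the other tiles are at the lane stop, and jars and pot look undisturbed. Handing in.

```bash
python3 -c "
from bench import bot
print(bot.hand_in())"
```

```text
the job is handed in; nothing more can be done
None
```

I handed the job in at about 37 s: by my measurements tile_a sits square in the bay corner touching the fence and the end stop, tiles b and c have rolled forward to the lane stop, the pusher stands upright and released at its original spot, and the jars and pot were not touched.

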